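Slide the laundry tub back over the lip of its drip tray

ROBOT

A 7-joint arm with a two-finger parallel gripper is mounted at the origin on the work surface. World frame = base frame: x ahead of the robot, y to its left, z up, the work surface at z = 0. Lengths are in m, angles in rad, forces in N, time in s.
With the tool pointing down it reaches from about 0.425 to 0.875 m from the base axis. Payload 4.7 kg.
Tool frame: the origin (TCP) lies between the finger pads; the fingertips stand 14 mm ahead of it and the grasp point (between the pads) lies 5 mm behind it; z points along the fingers, y is the line along which they close (so a half turn about z gives the same grasp; the last joint's range is limited). The gripper opens to 87 mm and grips with 3 to 60 N. Pads are 19 mm wide; open, the fingers measure 117 mm over their backs; the gripper's body (75 mm by 190 mm) begins 51 mm behind the grasp point.
Start: joints at [-1.129, 0.321, -0.07, 1.45, 0.023, 1.371, -0.057], TCP at [0.27, 0.591, 0.205] pointing down, gripper open.
Joint ranges: [-2.86, 2.86], [-0.3, 2.09], [-1.38, 1.24], [0.06, 2.45], [-1.56, 4.7], [0.09, 2.05], [-2.69, 2.69]. Speed limits (rad/s): [2.57, 2.57, 3.14, 3.14, 3.14, 3.14, 3.14].

INTERFACE

Orientations are given as a rotation vector (axis times angle).
In Python, from bench import ctrl gives the robot as it stands.
- The arm moves only by the shell command python3 -m inch 'ROWS' [OPENING] [FORCE]. ROWS is JSON, a list of rows, each a list of 6 numbers: the shift along the world's x, y, z in mm, then the turn, a rotation vector about the world's x, y, z in degrees. In form: [[tx, ty, tz, rx, ry, rz], ...]. A call has 1 to 20 rows; each row is the pose to reach, as a shift and turn from the pose commanded when the call began; what a row does not reach only later rows make up. A row lasts 1/8 s, in which the tool goes at most 62.5 mm and 10.7 degrees, less where a joint would pass 70% of its speed; a pose out of reach is approached as far as the arm can. A call with a gripper value outside its range is refused whole. OPENING is the finger opening in mm, from 0 to 87, set as the call begins (- or left out, the last holds). The fingers move at their own pace and stop on an object; FORCE is the grip in N (left out, the last holds). Time passes only in rows, so rows that repeat a pose let the fingers close. It gives the time, the measured TCP pose, the force, the opening and the grip force at its end, in the units of the state.
- ctrl.get_state(): the state, without advancing time (a new reading comes with each control period).
- ctrl.get_image(name): name is "scene" or "top"; returns (picture, depth): 480x640x3 uint8, red, green, blue; 480x640 float32, m along the optical axis (not along the pixel's ray), 0 where there is no reading.
- ctrl.camera_params(name): a dict with "mtx" (3x3 intrinsics, pixels), "T" (4x4, takes a point from camera to world coordinates). Camera axes: x right, y down, z forward; pixel columns grow to the right and rows downward; lengths in m; the calibration is good to about 2 mm. A picture is of the moment at which its call begins. camera_params takes no time and is no camera call.
- ctrl.close_job(): hands the job in; it is judged then, once.
The state is a dict: "time": time; "joint_positions": joint angles; "qd": joint speeds; "joint_torque": joint torques, N m; "position": TCP position; "tool_rot": TCP orientation; "ft_force": force on the tool from outside, world axes, zero at the start; "torque": the same for the moment, N m; "grip_width": opening from 0.0 (shut) to 1.0 (fully open); "grip_force": force on a finger pad.
Only numpy, scipy, OpenCV 4.12 (cv2) and the standard library are available. Lean on these libraries where they do the work, as an engineer would, in place of code of your own. Each camera call takes 0.05 s, during which the arm holds its last target. There are 200 camera calls.

TASK

Put the green-lidded laundry tub back on its grey drip tray. The steel measuring cup is in its way: stand the cup upright in the open top drawer of the white drawer unit and push that drawer fully shut. The tub is too wide to grasp, so slide it up the ramped front lip until it stands flat on the tray's floor, without tipping it over, and leave the duck, maraca, block, spray bottle and brush where they are.

Things in the scene. Friction and masses are not known exactly. Their poses are not given: they have to be found in the camera images.
- tub_base (a point): Squat round laundry tub standing on the counter: white with a green label band and a flat green lid, closed and smooth, no handle. Body 130 mm in diameter up to 66 mm high, lid 126 mm in diameter, 85 mm high in all, about 0.6 kg (0.45 to 0.8); glossy, slides easily (friction about 0.3). Point: centre of its underside; z up the tub's axis.
- tray_toe (a point): Grey plastic drip tray fixed to the counter, 220 mm long (x) by 192 mm wide (y). Point: on the counter, middle of the toe of its front ramp; x points level into the tray (the way the tub goes in), y left, z up. Along x the ramp rises evenly to 10 mm high over the first 36 mm; its flat crown ends at 42 mm with a step down to the floor.
- tray_floor (a point): Centre of the tray's sunken floor, on its upper face (3 mm above the counter), where the middle of the tub belongs; 127 mm beyond tray_toe along x, same axes. The floor is 170 mm long (x) and 176 mm wide (y); the back rim and both side rims are upright, 8 mm thick and 16 mm high above the counter.
- cup_center (a point): Stainless steel measuring cup, upright on the tray floor at the start: 58 mm across (50 at the foot), 42 mm high, open top, 2.5 mm wall, 0.1 kg. Point: on its axis, half-way up (21 mm above its underside); z up, x along its flat handle (14 mm wide, 4 mm thick, its top 41 mm above the underside), which ends 113 mm from the axis.
- drawer (a joint): How far the shallow top drawer of the white drawer unit is open, in m: 0 is fully shut, it starts 0.140 to 0.165 open and stays where it is left (it slides with about 1.5 N of friction).
- drawer_front (a point): Centre of the outer face of the top drawer's white front panel (252 mm wide, 60 high, 12 thick; this point 114 mm above the counter), moving with the drawer. x points into the unit (the way it closes), y left, z up. A moulded finger lip, 80 mm wide and 6 mm thick, stands out 13 mm from the face, 22 mm above this point.
- unit_front (a point): White plastic drawer unit, fixed, 260 mm wide, 280 deep, 156 high. Point: middle of its front plane at the height of the top drawer's inner floor (90 mm above the counter); x points into the unit, y left, z up. With the drawer open by q, the drawer floor uncovered from above runs from x = -q (inner face of the front panel) to x = 0.
- drawer_floor (a point): Middle of the front end of the top drawer's inner floor, at the inner face of its front panel; moves with the drawer, axes as unit_front. The floor is 246 mm long (x) and 220 mm wide (y). Above the floor: side walls 44 mm, front panel 54 mm, the unit's roof over the shut drawer 53 mm.
- duck: Bystander: yellow rubber duck, about 75 mm tall; origin at the centre of its underside.
- maraca: Bystander: blue plastic maraca lying on the counter, about 205 mm long, 68 mm thick at the head; origin on the counter under the head, x towards the handle's end.
- block: Bystander: orange painted wooden block 90 x 45 x 30 mm; origin at the centre of its underside.
- spray: Bystander: light blue trigger spray bottle with a blue head, 68 mm in diameter, 166 mm tall; origin at the centre of its underside.
- brush: Bystander: wooden scrubbing brush 130 x 50 x 36 mm lying bristles down; origin at the centre of its underside.
There are look-alikes about, which are no part of the job. There is more than one size of the part that bears tub_base; the job needs the smaller.

How it is judged:
At the end, for the whole second after the job is handed in: The cup stands upright (within 0.15 rad) on the floor of the top drawer, the drawer is shut to within 6 mm, and the tub stands flat (within 0.025 rad, its base within 3 mm of the tray's floor) and still on the tray's floor, inside all four rims (x of cup_center in the frame of unit_front above 0 m and z of cup_center in the frame of unit_front between 0.01 and 0.03 m and y of cup_center in the frame of unit_front between -0.115 and 0.115 m and angle between cup_center's own z axis and vertical below 0.15 rad and value of joint drawer below 0.006 m and x of tub_base in the frame of tray_floor between -0.027 and 0.027 m and y of tub_base in the frame of tray_floor between -0.03 and 0.03 m and z of tub_base in the frame of tray_floor below 0.003 m and angle between tub_base's own z axis and vertical below 0.025 rad and linear speed of tub below 0.01 m/s); the robot touches nothing.
It fails at once if the tub is tipped by more than 0.3 rad (angle between tub_base's own z axis and vertical above 0.3 rad).
It fails at once if the duck, maraca, block, spray bottle or brush is moved by more than 40 mm (distance of any of duck, maraca, block, spray, brush from where it was at the start of the episode above 0.04 m).
It also fails if it takes over 72 s, if anything falls off the work surface, if the arm or the gripper's body presses on something with over 40 N, if the wrist force passes 120 N, or if a joint passes its speed limit or range.

## Working session

There is one attempt and no reset: what is moved stays moved. The work goes in short steps, Python scripts to look and compute and a shell command to move; the robot and the scene stay as the last step left them, time stands still between calls to the robot, and variables do not carry over. Pictures are saved under pics/ and viewed, at most 10 in all, crops included, and the job is handed in when it is done.

```bash
ls; mkdir -p pics; cat > h.py <<'E'
import numpy as np, cv2
from bench import ctrl
def grab(n):
    im,d=ctrl.get_image(n); p=ctrl.camera_params(n); K,T=np.array(p["mtx"]),np.array(p["T"])
    v,u=np.mgrid[:480,:640]
    c=np.stack([(u-K[0,2])/K[0,0]*d,(v-K[1,2])/K[1,1]*d,d],-1)
    w=c@T[:3,:3].T+T[:3,3]; w[d==0]=np.nan
    return im,w
def save(n,f):
    im,w=grab(n); cv2.imwrite("pics/"+f+".png",im[...,::-1]); np.savez("/tmp/"+f,im=im,w=w); return im,w
E
python3 - <<'E'
from h import *
for n in("top","scene"): save(n,n+"0"); print(np.round(ctrl.camera_params(n)["T"],3).tolist())
print(ctrl.get_state())
E
```

```text
pics
[[0.015, -0.993, 0.118, 0.335], [-1.0, -0.014, 0.007, -0.009], [-0.005, -0.118, -0.993, 1.552], [0.0, 0.0, 0.0, 1.0]]
[[0.775, 0.51, -0.374, 0.929], [0.632, -0.631, 0.449, -0.512], [-0.007, -0.584, -0.812, 1.019], [0.0, 0.0, 0.0, 1.0]]
{'time': 0.1, 'joint_positions': array([-1.12892388,  0.32174295, -0.07005298,  1.4515599 ,  0.02259405,
        1.37079451, -0.05694522]), 'qd': array([ 0.00057864, -0.00187388,  0.00027383, -0.00300635,  0.00044881,
       -0.00131975,  0.00070364]), 'joint_torque': array([-7.00088094e-04, -4.92568016e+01, -4.06004721e-01, -3.13399816e+01,
       -6.40825205e-02,  3.93620844e-02,  7.55958786e-05]), 'position': array([0.26949255, 0.59092235, 0.20427104]), 'tool_rot': array([-6.66849021e-01, -3.06972661e+00,  2.66615916e-03]), 'ft_force': array([-0.89681292, -0.90055938,  0.09158836]), 'torque': array([-0.11570061, -0.00806028,  0.01108221]), 'grip_force': 0.0, 'grip_width': 1.0069728119241739}
```

View pics/top0.png

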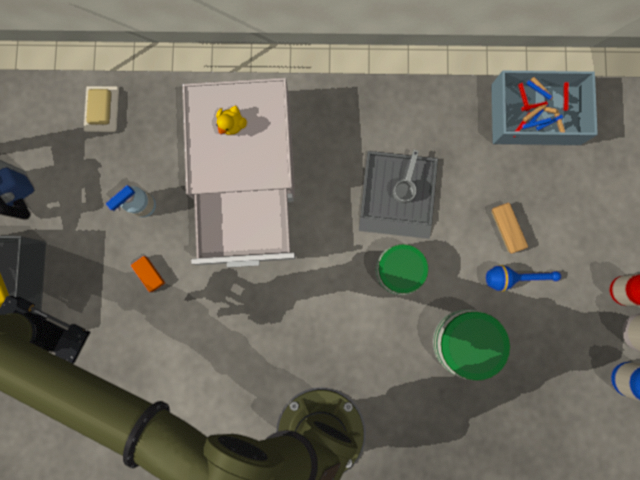

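View pics/scene0.png

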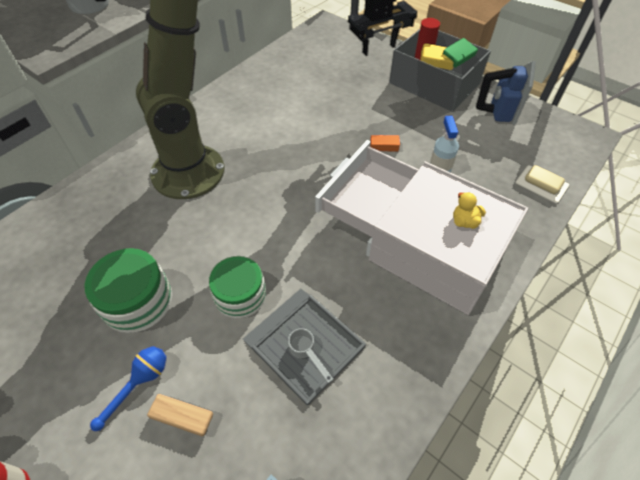

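The top view shows the small tub at (403,268), the tray at (400,193) with its ramp towards the robot, and the cup at (404,188) with its handle towards (415,155). The open drawer spans (195-290, 190-258), and the duck stands on the unit. The big tub at (474,345) is the decoy. Next I measure positions.

```bash
cat > m.py <<'E'
from h import *
from scipy.optimize import least_squares
def circ(P):
    f=least_squares(lambda q:np.hypot(P[:,0]-q[0],P[:,1]-q[1])-q[2],[*P.mean(0)[:2],.03],loss="soft_l1",f_scale=.002); return f.x
def rect(m,w,name):
    P=w[m]; P=P[~np.isnan(P[:,0])]; r=cv2.minAreaRect((P[:,:2]*1000).astype(np.float32)); print(name,len(P),"z",np.round(np.median(P[:,2]),4),"c,size,ang",np.round(r[0],1),np.round(r[1],1),round(r[2],2))
E
python3 - <<'E'
from m import *
for n in("top0","scene0"):
    D=np.load(f"/tmp/{n}.npz"); im,w=D["im"].astype(int),D["w"]
    X,Y,Z=w[...,0],w[...,1],w[...,2]
    print(n,"counter z",np.nanmedian(Z[abs(Z)<.02]))
    g=(im[...,1]>im[...,0]*1.6)&(im[...,1]>60)&(abs(Z-.085)<.008)
    k,L,S,C=cv2.connectedComponentsWithStats(g.astype(np.uint8))
    for i in range(1,k):
        if S[i,4]>300: rect(L==i,w,"lid")
    # tray box
    b=(X>.40)&(X<.75)&(Y<-.07)&(Y>-.36)
    rect(b&(Z>.0125)&(Z<.019),w,"rim")
    c=b&(Z>.036)&(Z<.052)&(X>.5)
    k,L,S,C=cv2.connectedComponentsWithStats(c.astype(np.uint8))
    for i in range(1,k):
        if S[i,4]>20: rect(L==i,w,"cup"); print(np.round(w[L==i][::6],3).tolist()[:50])
    u=(Y>.03)&(Y<.40)&(X>.3)
    rect(u&(abs(Z-.156)<.006),w,"unit top")
    rect(u&(abs(Z-.144)<.005)&(X<.50),w,"drawer front top")
    rect(u&(abs(Z-.09)<.006)&(X<.58),w,"drawer floor")
    rect(u&(abs(Z-.134)<.005)&(X<.58),w,"walls")
E
```

```text
top0 counter z -6.184877838921743e-05
lid 1836 z 0.0851 c,size,ang [ 427.1 -205.1] [119.9 123.2] 0.46
rim 515 z 0.0152 c,size,ang [ 639.6 -195.6] [207.9 205.3] 84.35
cup 248 z 0.0438 c,size,ang [ 677.  -218.7] [ 55.7 140.2] 84.96
[[0.746, -0.24, 0.045], [0.74, -0.238, 0.044], [0.737, -0.238, 0.045], [0.736, -0.238, 0.041], [0.734, -0.244, 0.038], [0.729, -0.243, 0.046], [0.727, -0.246, 0.041], [0.721, -0.232, 0.046], [0.717, -0.232, 0.048], [0.716, -0.232, 0.044], [0.714, -0.236, 0.039], [0.709, -0.234, 0.047], [0.709, -0.236, 0.038], [0.706, -0.239, 0.037], [0.703, -0.24, 0.042], [0.698, -0.239, 0.049], [0.694, -0.227, 0.045], [0.691, -0.227, 0.042], [0.688, -0.227, 0.044], [0.684, -0.226, 0.051], [0.684, -0.227, 0.041], [0.681, -0.227, 0.041], [0.676, -0.226, 0.05], [0.676, -0.23, 0.04], [0.672, -0.229, 0.044], [0.669, -0.232, 0.045], [0.664, -0.208, 0.045], [0.664, -0.224, 0.043], [0.661, -0.211, 0.044], [0.661, -0.229, 0.045], [0.656, -0.195, 0.041], [0.654, -0.238, 0.04], [0.649, -0.238, 0.039], [0.644, -0.241, 0.037], [0.638, -0.243, 0.042], [0.631, -0.189, 0.046], [0.624, -0.1
[... 1398 characters left out ...]
3, -0.23, 0.049], [0.682, -0.221, 0.046], [0.682, -0.224, 0.045], [0.682, -0.228, 0.047], [0.682, -0.231, 0.046], [0.681, -0.233, 0.045], [0.691, -0.225, 0.045], [0.692, -0.229, 0.047], [0.691, -0.231, 0.044], [0.688, -0.235, 0.043], [0.699, -0.228, 0.045], [0.698, -0.23, 0.042], [0.699, -0.234, 0.047], [0.699, -0.237, 0.047], [0.708, -0.229, 0.045], [0.706, -0.233, 0.045], [0.706, -0.236, 0.046], [0.707, -0.238, 0.044]]
unit top 5902 z 0.1515 c,size,ang [664.1 213.3] [445.6 265. ] 4.45
drawer front top 441 z 0.1443 c,size,ang [441.5 197.1] [251.6  50.1] 85.24
drawer floor 2823 z 0.0914 c,size,ang [513.6 195.3] [142.5 245.9] 2.47
walls 422 z 0.134 c,size,ang [500.2 195.3] [251.3 158.7] 89.91
```

```bash
python3 - <<'E'
from m import *
for n in("top0","scene0"):
    D=np.load(f"/tmp/{n}.npz"); im,w=D["im"].astype(int),D["w"]
    X,Y,Z=w[...,0],w[...,1],w[...,2]; dz=0 if n=="top0" else .001
    print(n)
    c=(abs(Z-.045)<.009)&(Y<-.17)&(Y>-.26)&(X>.59)&(X<.666); print("cup circ",circ(w[c]))
    h=(abs(Z-.045)<.009)&(Y<-.2)&(Y>-.27)&(X>.675)&(X<.76); v=cv2.fitLine(w[h][:,:2].astype(np.float32),cv2.DIST_HUBER,0,.01,.01).ravel(); print("handle",v,np.degrees(np.arctan2(v[1],v[0])), w[h][:,0].max())
    g=(im[...,1]>im[...,0]*1.6)&(abs(Z-.085)<.008)&(X<.5)&(X>.35)&(Y>-.28)&(Y<-.13)
    e=g&~cv2.erode(g.astype(np.uint8),np.ones((3,3))).astype(bool); print("lid",circ(w[e]))
    # tray rims
    for name,b,ax in(("left",(Y>-.125)&(Y<-.08)&(X>.55)&(X<.71),0),("right",(Y<-.27)&(Y>-.33)&(X>.55)&(X<.70),0),("back",(X>.71)&(X<.77)&(Y<-.12)&(Y>-.20),1)):
        P=w[b&(Z>.012)&(Z<.02)]
        if len(P)<8: print(name,len(P));continue
        p=np.polyfit(P[:,ax],P[:,1-ax],1); o=[.63,-.19][ax]; print(name,len(P),"slope deg",np.degrees(np.arctan(p[0])),"at",o,np.polyval(p,o),"resid",np.percentile(P[:,1-ax]-np.polyval(p,P[:,ax]),[2,98]))
    # crown
    P=w[(X>.5)&(X<.60)&(Y<-.12)&(Y>-.27)]
    for x in np.arange(.49,.60,.008):
        q=(X>x)&(X<x+.008)&(Y<-.17)&(Y>-.21); print(round(x+.004,3),np.round(np.nanmedian(Z[q])*1000,1),end="; ")
    print()
    t=(abs(Z-.156)<.004)&(Y>.03)&(Y<.4)&(X>.59)&(X<.95); P=w[t]; r=cv2.minAreaRect((P[:,:2]*1000).astype(np.float32)); print("top",r, P[:,2].mean()); print(cv2.boxPoints(r).tolist())
    f=(abs(Z-.144)<.004)&(Y>.03)&(Y<.4)&(X>.39)&(X<.46); P=w[f]; p=np.polyfit(P[:,1],P[:,0],1); print("front",len(P),np.degrees(np.arctan(p[0])),np.polyval(p,.195),np.percentile(P[:,0]-np.polyval(p,P[:,1]),[2,98]),P[:,1].min(),P[:,1].max())
    fl=(abs(Z-.09-dz)<.004)&(Y>.09)&(Y<.3)&(X>.44)&(X<.62); P=w[fl]; print("floor",P[:,0].min(),P[:,0].max(),P[:,1].min(),P[:,1].max())
E
```

```text
top0
cup circ [ 0.63593001 -0.21565133  0.0274775 ]
handle [ 0.9619286  -0.27330077  0.7092058  -0.2358566 ] -15.860776 0.7455111490585566
lid [ 0.4288822  -0.20228034  0.05458715]
left 131 slope deg -4.43941091419556 at 0.63 -0.11036413676218779 resid [-0.00811874  0.00530311]
right 136 slope deg -6.439328368028707 at 0.63 -0.2941659435334331 resid [-0.00503905  0.00853644]
back 86 slope deg -0.0649033510636869 at -0.19 0.739734799245637 resid [-0.01771148  0.00811255]
0.494 -0.2; 0.502 0.8; 0.51 -0.9; 0.518 0.2; 0.526 1.0; 0.534 3.5; 0.542 5.4; 0.55 6.9; 0.558 10.4; 0.566 5.5; 0.574 3.4; 0.582 2.8; 0.59 2.9; 0.598 2.6; 
top ((747.5097045898438, 217.1697998046875), (281.76904296875, 260.0339660644531), 4.2741851806640625) 0.1541563392539787
[[597.3269653320312, 336.3251647949219], [616.7070922851562, 77.01437377929688], [897.6924438476562, 98.01443481445312], [878.3123168945312, 357.3252258300781]]
front 481 -4.350685457159282 0.44061855952612256 [-0.01489336  0.00724389] 0.06857827858104135 0.3178306883870293
floor 0.4400516588743234 0.6199666603932843 0.09004294865272157 0.2999757
[... 430 characters left out ...]
2 at -0.19 0.7403807819807435 resid [-0.01921125  0.00801774]
0.494 3.1; 0.502 1.4; 0.51 1.2; 0.518 1.3; 0.526 2.4; 0.534 4.9; 0.542 6.0; 0.55 8.6; 0.558 10.7; 0.566 4.2; 0.574 3.5; 0.582 4.3; 0.59 4.1; 0.598 4.4; 
top ((747.4107055664062, 219.78872680664062), (278.5735168457031, 265.0057678222656), 4.4473748207092285) 0.15416620015826754
[[598.2686157226562, 341.09185791015625], [618.8180541992188, 76.88404083251953], [896.5527954101562, 98.485595703125], [876.0033569335938, 362.69342041015625]]
front 402 -4.6005142494078735 0.44061879223799677 [-0.01515398  0.00731688] 0.0703036881488166 0.3245371431217152
floor 0.44016541149247884 0.6083399653795813 0.09002275000484306 0.29998745249097636
```

```bash
python3 -m inch '[[366,-806,0,0,0,9],[366,-806,0,0,0,9],[366,-806,0,0,0,9],[366,-806,0,0,0,9],[366,-806,0,0,0,9],[366,-806,0,0,0,9],[366,-806,0,0,0,9],[366,-806,0,0,0,9],[366,-806,0,0,0,9],[366,-806,0,0,0,9],[366,-806,0,0,0,9],[366,-806,0,0,0,9],[366,-806,0,0,0,9],[366,-806,0,0,0,9],[366,-806,0,0,0,9],[366,-806,0,0,0,9],[366,-806,-60,0,0,9],[366,-806,-110,0,0,9],[366,-806,-110,0,0,9]]' 87
```

```text
time: 2.48
position: [0.6327, -0.2101, 0.0912]
tool_rot: [-0.418, -3.105, -0.005]
ft_force: [-0.2, -0.4, 0.6]
grip_width: 0.998
grip_force: 0.0
```

```bash
python3 -m inch '[[0,0,0,0,0,0],[1,-1,-35,0,0,0],[1,-1,-69,0,0,0],[1,-1,-69,0,0,0]]'; python3 - <<'E'
from m import *
for n in("scene",):
    im,w=save(n,n+"1"); cv2.imwrite("pics/s1c.png",cv2.resize(im[240:440,200:420,::-1],None,fx=2.7,fy=2.7))
E
```

```text
time: 2.98
position: [0.6365, -0.2147, 0.0266]
tool_rot: [-0.423, -3.112, -0.001]
ft_force: [-0.1, 0.3, -0.1]
grip_width: 1.001
grip_force: 0.0
```

View pics/s1c.png

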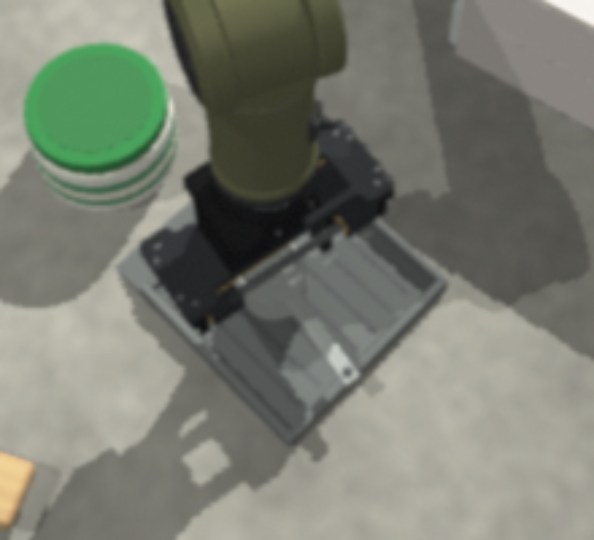

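The hand straddles the cup; the handle end is visible at (345,365) in the crop, pointing away between the fingers. I'll close and lift.

```bash
python3 -m inch '[[0,0,0,0,0,0],[0,0,0,0,0,0],[0,0,0,0,0,0],[0,0,0,0,0,0],[0,0,0,0,0,0],[0,0,0,0,0,0],[0,0,30,0,0,0],[0,0,80,0,0,0],[0,0,130,0,0,0],[0,0,185,0,0,0],[0,0,185,0,0,0]]' 40 15
```

```text
time: 4.4
position: [0.6393, -0.2172, 0.2173]
tool_rot: [0.423, 3.103, -0.002]
ft_force: [-0.4, 0.6, 0.2]
grip_width: 0.459
grip_force: 0.0
```

```bash
python3 - <<'E'
from m import *
im,w=save("scene","scene2"); cv2.imwrite("pics/s2c.png",cv2.resize(im[100:440,180:560,::-1],None,fx=1.7,fy=1.7))
E
```

```text
(no output)
```

View pics/s2c.png

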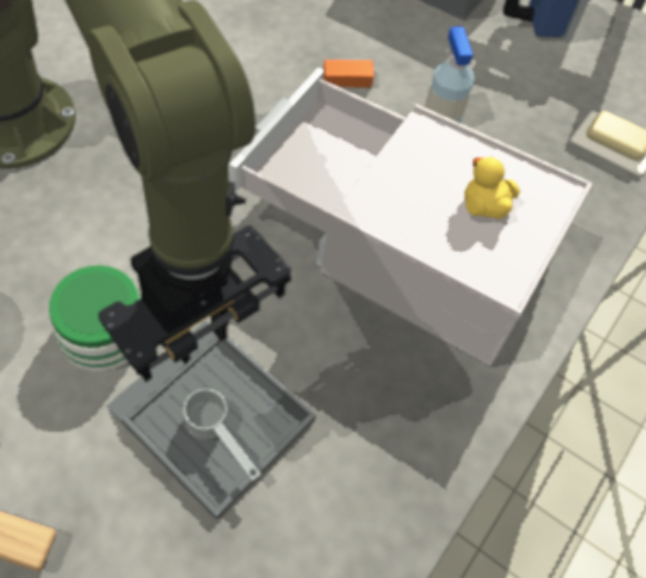

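The cup was left behind, still upright on the tray; the fingers probably hadn't closed yet when the lift began. I'll re-measure it and retry, confirming the grip before lifting.

```bash
python3 - <<'E'
from m import *
D=np.load("/tmp/scene2.npz"); w=D["w"]; X,Y,Z=w[...,0],w[...,1],w[...,2]
c=(abs(Z-.045)<.009)&(Y<-.17)&(Y>-.26)&(X>.59)&(X<.666); print("cup circ",circ(w[c]),np.nanpercentile(Z[c],[5,50,95]))
h=(abs(Z-.045)<.009)&(Y<-.2)&(Y>-.27)&(X>.675)&(X<.76); v=cv2.fitLine(w[h][:,:2].astype(np.float32),cv2.DIST_HUBER,0,.01,.01).ravel(); print("handle",np.degrees(np.arctan2(v[1],v[0])),np.median(w[h][:,2]))
E
python3 -m inch '[[0,0,0,0,0,0],[0,0,-60,0,0,0],[0,0,-100,0,0,0],[0,0,-100,0,0,0]]' 87
```

```text
cup circ [ 0.63552566 -0.21485604  0.02756567] [0.03702757 0.04434509 0.04810363]
handle -14.926153 0.04502913106814799
time: 4.95
position: [0.633, -0.2139, 0.1058]
tool_rot: [-0.422, -3.103, -0.002]
ft_force: [0.2, -0.1, 0.3]
grip_width: 0.828
grip_force: 0.0
```

```bash
python3 -m inch '[[0,0,0,0,0,0],[0,0,-50,0,0,0],[0,0,-89,0,0,0],[0,0,-89,0,0,0],[0,0,-89,0,0,0]]' 87; python3 -m inch '[[0,0,0,0,0,0],[0,0,0,0,0,0],[0,0,0,0,0,0],[0,0,0,0,0,0],[0,0,0,0,0,0],[0,0,0,0,0,0],[0,0,0,0,0,0],[0,0,0,0,0,0]]' 40 25
```

```text
time: 5.58
position: [0.6387, -0.2165, 0.0253]
tool_rot: [0.423, 3.109, -0.001]
ft_force: [0.3, -0.5, -0.1]
grip_width: 0.999
grip_force: 0.0
time: 6.58
position: [0.6369, -0.2155, 0.0226]
tool_rot: [0.424, 3.112, 0.0]
ft_force: [-1.0, 0.5, 4.0]
grip_width: 0.652
grip_force: 25.0
```

```bash
python3 -m inch '[[0,0,10,0,0,0],[0,0,25,0,0,0],[0,0,50,0,0,0],[0,0,90,0,0,0],[0,0,140,0,0,0],[0,0,185,0,0,0],[0,0,185,0,0,0]]'
```

```text
time: 7.45
position: [0.639, -0.2171, 0.2131]
tool_rot: [0.423, 3.104, -0.002]
ft_force: [-0.5, 0.0, -1.3]
grip_width: 0.656
grip_force: 25.0
```

```bash
python3 -m inch '[[-14,50,0,0,0,-5],[-28,100,0,0,0,-10],[-42,150,0,0,0,-15],[-56,200,0,0,0,-20],[-70,250,0,0,0,-25],[-84,300,0,0,0,-30],[-98,350,0,0,0,-35],[-113,400,0,0,0,-40],[-127,451,0,0,0,-45],[-127,451,0,0,0,-45],[-127,451,0,0,0,-45]]'; python3 - <<'E'
from m import *
im,w=save("top","top3"); cv2.imwrite("pics/t3c.png",cv2.resize(im[60:300,150:400,::-1],None,fx=2.4,fy=2.4))
X,Y,Z=w[...,0],w[...,1],w[...,2]
p=(abs(Z-.144)<.006)&(Y>.06)&(Y<.34)&(X>.41)&(X<.47); P=w[p]; q=np.polyfit(P[:,1],P[:,0],1);print(np.polyval(q,.195))
E
```

```text
time: 8.82
position: [0.5094, 0.2346, 0.2066]
tool_rot: [1.582, 2.714, -0.003]
ft_force: [-0.7, -1.4, -0.8]
grip_width: 0.654
grip_force: 25.0
0.4371773282679577
```

View pics/t3c.png

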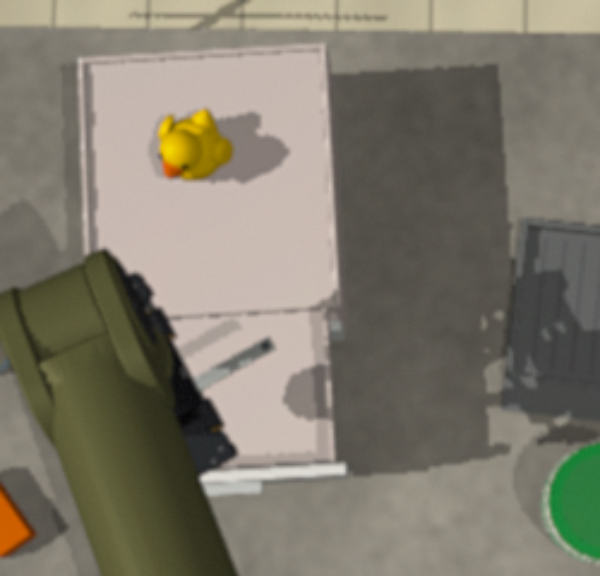

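The handle points to (270,345) in the crop, clear of the unit's front edge and inside the right wall. I'll lower the cup.

```bash
python3 -m inch '[[0,0,-30,0,0,0],[0,0,-60,0,0,0],[0,0,-80,0,0,0],[0,0,-88,0,0,0],[0,0,-93,0,0,0],[0,0,-95,0,0,0],[0,0,-95,0,0,0]]'
```

```text
time: 9.75
position: [0.5101, 0.2355, 0.1129]
tool_rot: [1.583, 2.713, 0.001]
ft_force: [0.7, 0.1, -0.5]
grip_width: 0.654
grip_force: 25.0
```

```bash
python3 -m inch '[[0,0,-1,0,0,0],[0,0,-2,0,0,0],[0,0,-3,0,0,0],[0,0,-3,0,0,0]]'; python3 -m inch '[[0,0,0,0,0,0],[0,0,0,0,0,0],[0,0,0,0,0,0],[0,0,0,0,0,0]]' 74;  python3 -m inch '[[0,0,10,0,0,0],[0,0,30,0,0,0],[0,0,60,0,0,0],[0,0,100,0,0,0],[-40,0,100,0,0,0],[-100,-40,100,0,0,10],[-110,-40,100,0,0,20],[-110,-40,100,0,0,30],[-110,-40,100,0,0,40],[-110,-40,100,0,0,50],[-110,-40,100,0,0,60],[-110,-40,100,0,0,65],[-110,-40,100,0,0,65]]'; python3 - <<'E'
from m import *
im,w=save("scene","scene4"); cv2.imwrite("pics/s4c.png",cv2.resize(im[100:320,260:560,::-1],None,fx=2.2,fy=2.2))
E
```

```text
time: 10.25
position: [0.5097, 0.2357, 0.1096]
tool_rot: [-1.583, -2.714, -0.001]
ft_force: [-1.0, -0.7, 1.5]
grip_width: 0.65
grip_force: 25.0
time: 10.75
position: [0.5097, 0.2354, 0.1092]
tool_rot: [1.583, 2.714, -0.0]
ft_force: [-0.4, 0.1, 0.0]
grip_width: 0.842
grip_force: 0.0
time: 12.38
position: [0.3999, 0.1955, 0.21]
tool_rot: [-0.121, 3.138, 0.001]
ft_force: [-0.2, 1.7, 0.0]
grip_width: 0.848
grip_force: 0.0
```

View pics/s4c.png

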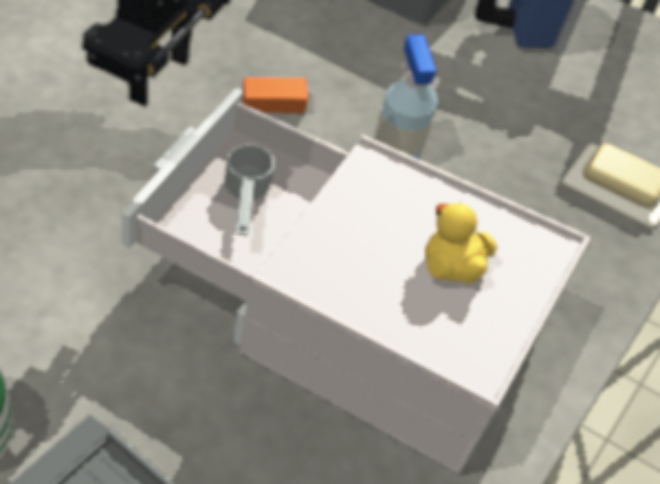

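The cup stands upright in the drawer at (250,175). I'll shut the drawer by pushing on its lip with closed fingers.

```bash
python3 -m inch '[[-6,0,0,0,0,0],[-6,0,-40,0,0,0],[-6,0,-76,0,0,0],[-6,0,-76,0,0,0],[-6,0,-76,0,0,0],[-6,0,-76,0,0,0],[0,0,-76,0,0,0],[5,0,-76,0,0,0],[15,1,-76,0,0,0],[27,2,-76,0,0,0],[42,3,-76,0,0,0],[58,4,-76,0,0,0],[74,6,-76,0,0,0],[90,7,-76,0,0,0],[106,8,-76,0,0,0],[122,9,-76,0,0,0],[132,10,-76,0,0,0],[140,11,-76,0,0,0],[146,11,-76,0,0,0],[146,11,-76,0,0,0]]' 0 20
python3 -m inch '[[4,0,0,0,0,0],[8,1,0,0,0,0],[12,1,0,0,0,0],[12,1,0,0,0,0]]'
```

```text
time: 14.92
position: [0.5459, 0.2063, 0.1333]
tool_rot: [0.123, -3.139, 0.0]
ft_force: [1.2, -0.8, -0.1]
grip_width: 0.005
grip_force: 0.0
time: 15.42
position: [0.558, 0.2073, 0.1333]
tool_rot: [-0.123, 3.139, -0.0]
ft_force: [1.0, -0.4, -0.3]
grip_width: 0.007
grip_force: 0.0
```

```bash
python3 -m inch '[[4,0,0,0,0,0],[8,1,0,0,0,0],[11,1,0,0,0,0],[14,1,0,0,0,0],[14,1,0,0,0,0]]'; python3 - <<'E'
from m import *
im,w=save("scene","scene5"); cv2.imwrite("pics/s5c.png",cv2.resize(im[80:320,200:560,::-1],None,fx=2.2,fy=2.2))
E
```

```text
time: 16.05
position: [0.5719, 0.2083, 0.1332]
tool_rot: [-0.123, 3.139, -0.0]
ft_force: [0.0, 0.1, -0.8]
grip_width: 0.007
grip_force: 0.0
```

View pics/s5c.png

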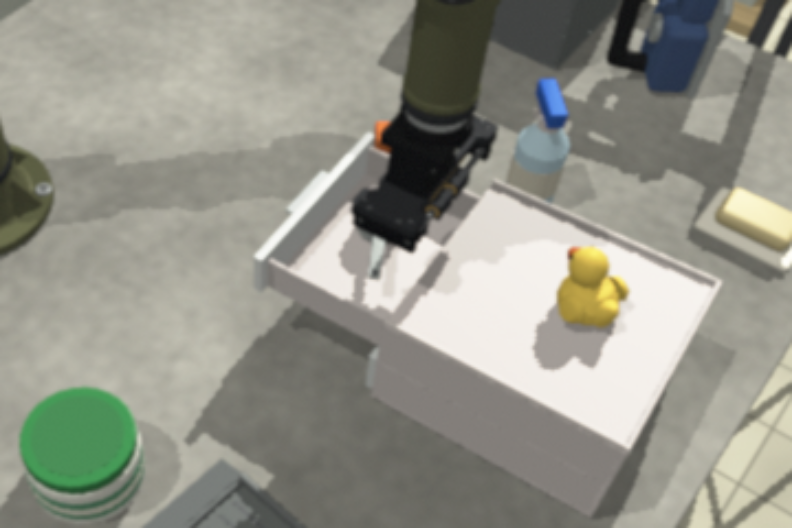

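The drawer has not moved: its front corner is still at the same pixel, and the hand now hovers inside it. I'll check the heights.

```bash
python3 - <<'E'
from m import *
print(ctrl.get_state())
D=np.load("/tmp/scene5.npz"); im,w=D["im"].astype(int),D["w"]; X,Y,Z=w[...,0],w[...,1],w[...,2]
k=(im.max(-1)<60)&(X>.4)&(X<.7)&(Y>.05)&(Y<.35)&(Z>.08)&(Z<.35)
P=w[k]; print(len(P),np.percentile(P,[1,5,25,50,75,95,99],axis=0).round(3).tolist())
p=(abs(Z-.144)<.006)&(Y>.06)&(Y<.34)&(X>.39)&(X<.62)&(im.min(-1)>120); P=w[p]; q=np.polyfit(P[:,1],P[:,0],1);print("panel",len(P),np.polyval(q,.195),np.percentile(P,[2,50,98],axis=0).round(3).tolist())
h=(abs(Z-.13)<.012)&(Y>.1)&(Y<.22)&(X>.45)&(X<.62); print("handle",np.percentile(w[h],[5,50,95],axis=0).round(3).tolist())
E
```

```text
{'time': 16.1, 'joint_positions': array([-0.8233421 ,  0.29835196,  0.51752553,  1.66989007, -0.15572808,
        1.21465634,  1.37868415]), 'qd': array([-6.88061494e-04, -2.64350119e-03, -1.87555399e-03,  5.67181874e-03,
        2.17402181e-04,  1.96688839e-04, -7.14535848e-05]), 'joint_torque': array([ 4.33890056e-02, -4.14617443e+01,  4.90237311e+00, -2.95922774e+01,
        3.30791564e-02,  6.72242185e-02,  4.67705395e-03]), 'position': array([0.57173808, 0.20832891, 0.13323878]), 'tool_rot': array([ 1.22805657e-01, -3.13910121e+00,  1.36123532e-04]), 'ft_force': array([0.11560426, 0.13982902, 0.12584632]), 'torque': array([ 0.02264175,  0.01442565, -0.02619669]), 'grip_force': 0.0, 'grip_width': 0.01054464309798517}
1888 [[0.543, 0.113, 0.225], [0.55, 0.116, 0.233], [0.568, 0.134, 0.261], [0.588, 0.16, 0.267], [0.599, 0.179, 0.318], [0.61, 0.24, 0.331], [0.614, 0.289, 0.335]]
panel 622 0.4819574553843114 [[0.425, 0.074, 0.138], [0.446, 0.2, 0.145], [0.619, 0.319, 0.15]]
handle [[0.451, 0.108, 0.121], [0.54, 0.153, 0.132], [0.564, 0.188, 0.139]]
```

The likely cause is that the low pose at x = 0.394 was just out of reach, so the hand stayed high and came down inside the drawer. I'll lift, come back at a slightly larger radius, and check the height before pushing.

```bash
python3 -m inch '[[0,0,40,0,0,0],[0,0,80,0,0,0],[-50,5,80,0,0,0],[-110,17,80,0,0,0],[-172,17,80,0,0,0],[-172,17,80,0,0,0],[-172,17,40,0,0,0],[-172,17,0,0,0,0],[-172,17,0,0,0,0],[-172,17,0,0,0,0]]'; python3 - <<'E'
from m import *
print(ctrl.get_state()["joint_positions"])
im,w=save("scene","scene6"); X,Y,Z=w[...,0],w[...,1],w[...,2]
p=(abs(Z-.144)<.006)&(Y>.06)&(Y<.34)&(X>.39)&(X<.62)&(im.min(-1)>120); P=w[p];print(len(P),np.percentile(P,[2,50,98],axis=0).round(3).tolist())
cv2.imwrite("pics/s6c.png",cv2.resize(im[80:320,200:560,::-1],None,fx=2.2,fy=2.2))
E
```

```text
time: 17.35
position: [0.4011, 0.2257, 0.1347]
tool_rot: [-0.122, 3.137, 0.001]
ft_force: [-0.3, -0.7, 1.7]
grip_width: 0.005
grip_force: 0.0
[-1.01906677 -0.05305779  0.43900008  2.01029477  0.02463651  1.17751681
  1.05834528]
626 [[0.425, 0.075, 0.138], [0.447, 0.204, 0.145], [0.619, 0.32, 0.15]]
```

View pics/s6c.png

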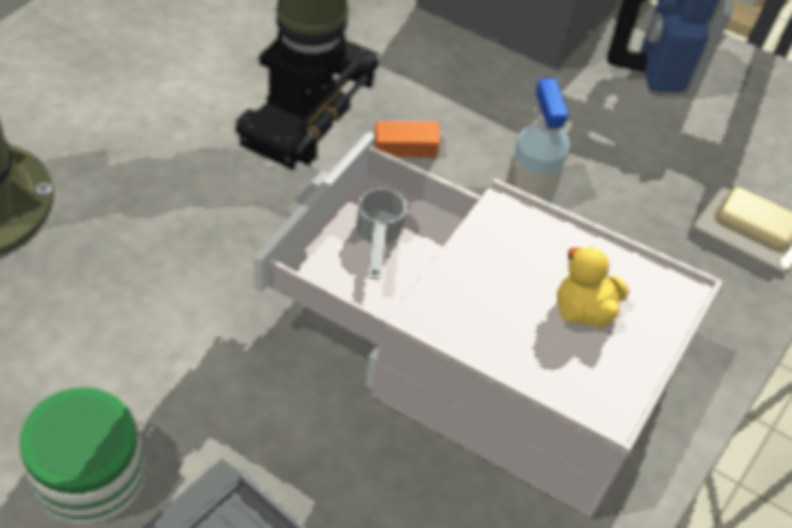

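Cup still upright in the drawer at (380,215); the hand is in front of the panel. I'll push 60 mm and check that the panel moves.

```bash
python3 -m inch '[[0,0,-5,0,0,0],[0,0,-9,0,0,0],[5,0,-9,0,0,0],[10,1,-9,0,0,0],[20,1,-9,0,0,0],[30,2,-9,0,0,0],[40,3,-9,0,0,0],[50,4,-9,0,0,0],[60,5,-9,0,0,0]]'; python3 - <<'E'
from m import *
im,w=save("top","top7"); X,Y,Z=w[...,0],w[...,1],w[...,2]
p=(abs(Z-.144)<.006)&(Y>.06)&(Y<.34)&(X>.39)&(X<.59)&(im.min(-1)>120); P=w[p];print(len(P),np.percentile(P,[2,50,98],axis=0).round(3).tolist())
E
```

```text
time: 18.52
position: [0.4602, 0.2301, 0.124]
tool_rot: [0.123, -3.139, 0.001]
ft_force: [-1.0, -0.8, -0.3]
grip_width: 0.005
grip_force: 0.9
125 [[0.48, 0.075, 0.138], [0.488, 0.108, 0.144], [0.572, 0.154, 0.149]]
```

```bash
python3 -m inch '[[12,1,0,0,0,0],[25,2,0,0,0,0],[38,3,0,0,0,0],[51,4,0,0,0,0],[64,5,0,0,0,0],[77,6,0,0,0,0],[88,7,0,0,0,0],[97,7,0,0,0,0],[103,8,0,0,0,0],[107,8,0,0,0,0],[107,8,0,0,0,0]]';  python3 -m inch '[[3,0,0,0,0,0],[5,0,0,0,0,0],[7,0,0,0,0,0],[7,0,0,0,0,0]]'
```

```text
time: 19.95
position: [0.5674, 0.2386, 0.1246]
tool_rot: [-0.123, 3.138, 0.001]
ft_force: [-0.2, -1.1, -0.3]
grip_width: 0.008
grip_force: 0.0
time: 20.45
position: [0.574, 0.2385, 0.1244]
tool_rot: [-0.123, 3.139, 0.0]
ft_force: [-0.2, -0.4, 0.7]
grip_width: 0.004
grip_force: 0.3
```

```bash
python3 -m inch '[[3,0,0,0,0,0],[5,0,0,0,0,0],[7,0,0,0,0,0],[7,0,0,0,0,0]]'; python3 - <<'E'
from m import *
im,w=save("top","top8"); X,Y,Z=w[...,0],w[...,1],w[...,2]
p=(abs(Z-.146)<.006)&(Y>.06)&(Y<.16)&(X>.39)&(X<.625)&(im.min(-1)>120); P=w[p];print(len(P),np.percentile(P,[2,50,98],axis=0).round(3).tolist())
# profile along x at y~.10-.14
for x in np.arange(.55,.66,.006):
    q=(X>x)&(X<x+.006)&(Y>.09)&(Y<.13); print(round(x+.003,3),np.round(np.nanpercentile(Z[q],[20,50,80]),3),end=";")
E
```

```text
time: 20.95
position: [0.5811, 0.2382, 0.1242]
tool_rot: [-0.123, 3.139, -0.001]
ft_force: [-1.2, -0.0, -0.3]
grip_width: 0.003
grip_force: 0.3
162 [[0.602, 0.084, 0.14], [0.61, 0.121, 0.146], [0.624, 0.151, 0.151]]
0.553 [-0.003 -0.     0.002];0.559 [-0.004 -0.002  0.003];0.565 [-0.003 -0.001  0.003];0.571 [-0.003  0.001  0.004];0.577 [-0.003  0.001  0.003];0.583 [-0.003  0.001  0.003];0.589 [-0.003 -0.001  0.003];0.595 [-0.004 -0.002  0.002];0.601 [0.005 0.09  0.127];0.607 [0.021 0.073 0.144];0.613 [0.141 0.143 0.146];0.619 [0.147 0.149 0.151];0.625 [0.096 0.147 0.151];0.631 [0.146 0.151 0.152];0.637 [0.147 0.148 0.151];0.643 [0.146 0.149 0.151];0.649 [0.147 0.149 0.151];0.655 [0.146 0.149 0.152];0.661 [0.147 0.149 0.152];
```

```bash
python3 -m inch '[[1,0,0,0,0,0],[2,0,0,0,0,0],[3,0,0,0,0,0],[3,0,0,0,0,0]]';python3 -m inch '[[1,0,0,0,0,0],[2,0,0,0,0,0],[3,0,0,0,0,0],[3,0,0,0,0,0]]'
```

```text
time: 21.5
position: [0.5822, 0.2382, 0.1241]
tool_rot: [0.123, -3.136, 0.001]
ft_force: [-5.6, -0.6, 2.4]
grip_width: 0.006
grip_force: 2.9
time: 22.0
position: [0.5825, 0.2382, 0.124]
tool_rot: [0.124, -3.13, 0.001]
ft_force: [-13.4, -1.5, 6.5]
grip_width: 0.007
grip_force: 6.4
```

The drawer is shut against its stop (force 13 N, position stalled). I'll retreat and go to behind the tub with the fingers open, so they cradle it.

```bash
python3 -m inch '[[-30,0,0,0,0,0],[-60,0,0,0,0,0],[-70,-20,50,0,0,0],[-80,-50,80,0,0,-2],[-95,-100,80,0,0,-4],[-110,-150,80,0,0,-4],[-125,-200,80,0,0,-4],[-140,-250,80,0,0,-4],[-155,-300,80,0,0,-4],[-180,-350,80,0,0,-4],[-205,-400,80,0,0,-4],[-225,-443,80,0,0,-4],[-225,-443,80,0,0,-4],[-225,-443,80,0,0,-4]]' 87; python3 - <<'E'
from bench import ctrl
print(ctrl.get_state()["joint_positions"])
E
python3 -m inch '[[0,0,-30,0,0,0],[0,0,-60,0,0,0],[0,0,-80,0,0,0],[0,0,-80,0,0,0]]'; python3 - <<'E'
from m import *
print(ctrl.get_state()["joint_positions"])
im,w=save("scene","scene9"); X,Y,Z=w[...,0],w[...,1],w[...,2]
im=im.astype(int);g=(im[...,1]>im[...,0]*1.6)&(abs(Z-.086)<.008)&(X<.5)&(X>.35)&(Y>-.28)&(Y<-.13);print(w[g].min(0),w[g].max(0))
E
```

```text
time: 23.75
position: [0.3622, -0.2047, 0.2045]
tool_rot: [-0.012, 3.14, 0.0]
ft_force: [-0.3, 0.9, -0.1]
grip_width: 0.996
grip_force: 0.0
[-0.34709196 -0.28587292  0.67732986  2.00732169  0.18099833  1.36133526
  1.85062267]
time: 24.25
position: [0.3613, -0.203, 0.1232]
tool_rot: [0.018, -3.139, -0.0]
ft_force: [-0.1, -0.7, -0.2]
grip_width: 0.999
grip_force: 0.0
[-0.35693332 -0.20792283  0.73587025  2.12321945  0.15135038  1.18025132
  1.89193903]
[ 0.36446751 -0.26637761  0.07812213] [ 0.48817999 -0.14623167  0.09292289]
```

```bash
python3 -m inch '[[0,-2,-20,0,0,0],[0,-2,-40,0,0,0],[0,-2,-40,0,0,0]]'; python3 -m inch '[[0,0,-20,0,0,0],[0,0,-38,0,0,0],[0,0,-38,0,0,0]]';python3 - <<'E'
from bench import ctrl
print(ctrl.get_state()["joint_positions"])
E
```

```text
time: 24.68
position: [0.3617, -0.206, 0.0843]
tool_rot: [0.015, -3.14, 0.0]
ft_force: [0.2, 0.1, -0.7]
grip_width: 1.002
grip_force: 0.0
time: 25.05
position: [0.3619, -0.2064, 0.0467]
tool_rot: [0.014, -3.141, 0.0]
ft_force: [0.2, 0.1, -0.1]
grip_width: 0.999
grip_force: 0.0
[-0.36513526 -0.07294486  0.80886877  2.20589277  0.06370607  0.98752371
  1.98721311]
```

```bash
python3 -m inch '[[5,0,0,0,0,0],[10,0,0,0,0,0],[16,0,0,0,0,0],[23,0,0,0,0,0],[30,0,0,0,0,0],[37,0,0,0,0,0],[44,0,0,0,0,0],[52,0,0,0,0,0],[60,0,0,0,0,0],[68,0,0,0,0,0],[76,0,0,0,0,0],[84,0,0,0,0,0]]'; cat > tub.py <<'E'
from m import *
import sys
im,w=save("scene","scene_"+sys.argv[1]); X,Y,Z=w[...,0],w[...,1],w[...,2]; im=im.astype(int)
g=(im[...,1]>im[...,0]*1.6)&(Z>.075)&(Z<.12)&(X>.36)&(X<.75)&(Y>-.30)&(Y<-.11)
e=cv2.erode(g.astype(np.uint8),np.ones((5,5))).astype(bool); P=w[e]
c,_,_,_=np.linalg.lstsq(np.c_[P[:,:2],np.ones(len(P))],P[:,2],rcond=None)
print("lid x,y mid",(w[g].min(0)+w[g].max(0))/2,"max",w[g].max(0),"slopes",c[:2],"z",np.median(P[:,2]))
E
python3 tub.py a
```

```text
time: 26.55
position: [0.4461, -0.2066, 0.0461]
tool_rot: [0.014, -3.141, 0.0]
ft_force: [-3.7, -0.2, 2.1]
grip_width: 0.998
grip_force: 3.7
lid x,y mid [ 0.50626966 -0.20756673  0.08795969] max [ 0.56431953 -0.14623212  0.09995446] slopes [ 0.08925283 -0.00520849] z 0.09255765580937136
```

```bash
python3 -m inch '[[5,0,1,0,0,0],[11,0,2,0,0,0],[17,0,3,0,0,0],[23,0,4,0,0,0],[29,0,4,0,0,0],[35,0,4,0,0,0],[41,0,4,0,0,0],[47,0,4,0,0,0],[53,0,4,0,0,0],[59,0,4,0,0,0],[65,0,4,0,0,0],[71,0,4,0,0,0]]'; python3 tub.py b
```

```text
time: 28.1
position: [0.5169, -0.2061, 0.0499]
tool_rot: [0.014, -3.141, -0.001]
ft_force: [-2.8, 0.3, -1.5]
grip_width: 0.999
grip_force: 1.3
lid x,y mid [ 0.58244803 -0.20678232  0.09033225] max [ 0.63850191 -0.14542172  0.1033455 ] slopes [-0.10054932  0.01204485] z 0.09483749761248628
```

```bash
python3 -m inch '[[5,0,1,0,0,0],[11,0,2,0,0,0],[17,0,3,0,0,0],[23,0,3,0,0,0],[29,0,3,0,0,0],[35,0,3,0,0,0],[41,0,3,0,0,0],[47,0,3,0,0,0],[53,0,3,0,0,0],[59,0,3,0,0,0],[65,1,3,0,0,0],[71,1,3,0,0,0],[71,1,3,0,0,0]]'; python3 tub.py c
```

```text
time: 29.78
position: [0.5889, -0.2056, 0.0535]
tool_rot: [-0.014, 3.14, -0.001]
ft_force: [-0.7, 0.1, -0.4]
grip_width: 1.002
grip_force: 0.3
lid x,y mid [ 0.64440606 -0.20460832  0.08608784] max [ 0.70601187 -0.14233121  0.09520061] slopes [-0.00112315  0.00112553] z 0.089493064799116
```

The tub is flat at about (0.645, -0.205). I'll back off and check.

```bash
python3 -m inch '[[-8,0,0,0,0,0],[-40,0,0,0,0,0],[-80,0,0,0,0,0],[-100,0,60,0,0,0],[-100,0,120,0,0,0],[-100,0,180,0,0,0],[-100,0,180,0,0,0]]'; python3 tub.py d; python3 - <<'E'
from m import *
im,w=save("top","top9"); cv2.imwrite("pics/t9.png",im[...,::-1])
E
```

```text
time: 30.7
position: [0.4903, -0.2069, 0.2384]
tool_rot: [-0.013, 3.131, -0.0]
ft_force: [-0.9, 0.4, -1.1]
grip_width: 0.999
grip_force: 0.0
lid x,y mid [ 0.64429401 -0.20502517  0.08584621] max [ 0.70636999 -0.14253966  0.09488513] slopes [0.00278314 0.00042848] z 0.08953112828390275
```

View pics/t9.png

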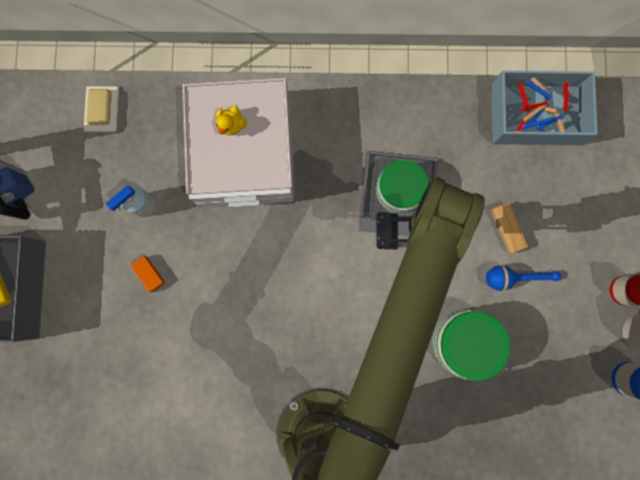

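The tub sits flat inside the tray at (403,186), the drawer is shut (front at y≈197), the bystanders are unmoved and the arm is clear of everything.

```bash
python3 -c "
from bench import ctrl
print(ctrl.close_job())"
```

```text
the job is handed in; nothing more can be done
None
```

I handed in the job at about 31 s (no verdict came back): the tub measured flat and inside the tray's rims, the drawer is pushed to its stop, the bystanders look unmoved, and the cup stood upright when last seen, before the drawer was shut.

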